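# Fit a splined sleeve on a gearbox shaft

## Task

Take the red protective cap off the gearbox's upright shaft and put it in the yellow tray. Then slide the brass splined sleeve down over the shaft, feeling for the angle at which its slots take the shaft's keys, until it sits fully home on the shoulder; lower it under control, without forcing it or letting it drop, and let go. Leave the other things on the bench where they are.

Things in the scene. Friction and masses are not known exactly. Their poses are not given: they have to be found in the camera images.
- shoulder (a point): Centre of the flat steel shoulder (54 mm diameter, 90 mm above the bench) at the foot of the upright shaft of the blue gearbox; z points up the shaft. Around it is a boss of 92 mm diameter, 5 mm lower.
- key_tops (a point): Point on the shaft axis 60 mm above the shoulder, level with the flat tops of the shaft's four keys. From shoulder to here the shaft is a 30 mm round core with four keys 90 degrees apart, 8 mm wide, reaching 20 mm from the axis. The shaft turns very stiffly and stands at an unknown angle: the direction of its keys is not measured and is unrelated to these x and y axes.
- shaft_top (a point): Top of the shaft, on its axis, 100 mm above the shoulder. The last 40 mm, above the keys, is a plain round nose of 30 mm, tapered over its top 8 mm down to 20 mm.
- gearbox: Blue gearbox, bolted to the bench, base 200 x 160 mm, housing 74 mm high and its boss 85 mm; origin at the centre of its underside. It carries the shaft, whose axis stands 30 mm from the origin along its x.
- cap: Red plastic cap standing over the shaft's nose at the start, 48 mm outside diameter, 44 mm high, 34 mm bore open at the bottom and 38 mm deep; 50 g. Origin at the centre of its open lower rim, z up towards the closed end. It hangs loosely on the nose and its lower rim is 62 mm above the shoulder.
- sleeve: Brass-coloured sleeve standing upright on the bench, 56 mm outside diameter, 75 mm high, about 0.35 kg. Origin at the centre of its underside, z along its axis. Bore 33 mm, open at both ends, with four full-length slots 11 mm wide that reach 21.5 mm from the axis, along its own +x, +y, -x and -y.
- tray: Yellow open tray fixed to the bench, 200 (x) x 160 (y) mm outside, 50 mm high, 4 mm walls and floor, empty. Origin at the centre of its underside.
- plain_ring: Bystander: dark steel plain ring standing on the bench, 58 mm outside diameter, 40 mm high, no slots. Origin at the centre of its underside.
- jar: Bystander: green jar with a black cap, 60 mm diameter, 85 mm high. Origin at the centre of its underside.
- wrench: Bystander: steel wrench 180 mm long lying on the bench along its x. Origin under its middle.
- screwdriver: Bystander: red-handled screwdriver 200 mm long lying on the bench along its x. Origin under its middle.
- hammer: Bystander: hammer 260 mm long lying on the bench along its x. Origin under its middle.
- sleeve_mid (a point): Centre of the sleeve: on its axis, half way up (37.5 mm from either end). Either end may go down first. The sleeve passes the nose at any angle, then rests on the tops of the keys unless its slots are turned to within about 4 degrees of them.
There are look-alikes about, which are no part of the job. What is meant by the sleeve is not blue or pink, and is the smaller of those in its own colour.

How it is judged:
By the outcome, as a careful person would: the job done as asked, in the order asked, and still so for the second after the job is handed in, with the robot touching nothing.
It also fails if it takes over 72 s, if anything falls off the work surface, if the arm or the gripper's body presses on something with over 40 N, if the wrist force passes 120 N, or if a joint passes its speed limit or range.

## Robot

A 6-joint arm with a two-finger parallel gripper is mounted at the origin on the work surface. World frame = base frame: x ahead of the robot, y to its left, z up, the work surface at z = 0. Lengths are in mm, angles in rad, forces in N, time in s.
With the tool pointing down it reaches from about 350 to 775 mm from the base axis. Payload 7.3 kg.
Tool frame: the origin (TCP) lies on the front face of the gripper's body, between the roots of the fingers; the fingertips stand 66 mm ahead of it and the grasp point (between the pads) lies 47 mm ahead of it (bot.tip_extent is the distance from the TCP to the fingertips, in mm); z points along the fingers, y is the line along which they close (so a half turn about z gives the same grasp; the last joint's range is limited). The gripper opens to 92 mm and grips with 3 to 60 N. Pads are 19 mm wide; open, the fingers measure 130 mm over their backs; the gripper's body (75 mm by 190 mm) begins 47 mm behind the grasp point.
Start: joints at [1.143, 0.342, 1.524, -0, 1.275, -0.146], TCP at [145.977, 504.311, 292.241] pointing down, gripper open.
Joint ranges: [-2.53, 2.53], [-0.77, 2.02], [0.04, 2.7], [-1, 4.14], [0.28, 2.66], [-3.11, 3.11]. Speed limits (rad/s): [2.57, 2.57, 3.14, 3.14, 3.14, 3.14].

## Interface

Orientations are given as [roll, pitch, yaw] about the fixed x, y, z axes, in that order (R = Rz(yaw) Ry(pitch) Rx(roll)).
In Python, from plant import readout, viewer, order, bot gives the robot as it stands.
- The arm moves only by the shell command python3 -m creep 'ROWS'. ROWS is text: rows parted by semicolons, each of 7 numbers parted by spaces: the shift along the world's x, y, z in m, then the turn, a rotation vector about the world's x, y, z in rad, then the opening in per cent of the stroke, from 0 (shut) to 100 (fully open). A call has 1 to 8 rows; each row shifts and turns the commanded pose from where the row before left it; what a row does not reach is not made up. A row lasts 1/12 s, in which the tool goes at most 41.7 mm and 7.16 degrees, less where a joint would pass 70% of its speed; a pose out of reach is approached as far as the arm can. A call is refused whole if a number of a shift passes 0.0417 or a number of a turn 0.125, either way. A call with a gripper value outside its range is refused whole. The fingers move at their own pace and stop on an object; the grip force is fixed at half the most. Time passes only in rows, so rows that do not move let the fingers close. It gives the time, the measured TCP pose, the force, the opening and the grip force at its end, in the units of the state.
- readout.get_obs(): the state, without advancing time (a new reading comes with each control period).
- viewer.capture(name): name is "scene" or "side" or "wrist"; returns the picture (400x640x3 uint8, red, green, blue); there is no depth.
- viewer.camera_info(name): a dict with "fx", "fy", "cx", "cy" (pixels), "D" ([k1, k2, p1, p2, k3] as OpenCV has them; the pictures are not rectified), "origin" and "rotation" of the camera in the world. Camera axes: x right, y up, looking along -z (the intrinsics and any distortion apply to the point x, -y, -z); pixel columns grow to the right and rows downward; lengths in mm; the calibration is good to about 2 mm. A picture is of the moment at which its call begins: read the wrist's pose just before it. camera_info takes no time and is no camera call; for the wrist camera it gives the pose at the moment of the call.
- order.close_job(): hands the job in; it is judged then, once.
The state is a dict: "time": time; "joint_positions": joint angles; "dq": joint speeds; "tau": joint torques, N m; "tool_pos": TCP position; "tcp_rot": TCP orientation; "contact_force": force on the tool from outside, world axes, zero at the start; "moment": the same for the moment, N m; "grip_width": finger opening in mm; "finger_force": force on a finger pad.
Only numpy, scipy, OpenCV 4.12 (cv2) and the standard library are available. Lean on these libraries where they do the work, as an engineer would, in place of code of your own. Each camera call takes 0.05 s, during which the arm holds its last target. There are 200 camera calls.

## Working session

There is one attempt and no reset: what is moved stays moved. The work goes in short steps, Python scripts to look and compute and a shell command to move; the robot and the scene stay as the last step left them, time stands still between calls to the robot, and variables do not carry over. Pictures are saved under pics/ and viewed, at most 10 in all, crops included, and the job is handed in when it is done.

```bash
ls; mkdir -p pics; python3 - <<'E'
from plant import readout, viewer
import cv2,numpy as np
print(readout.get_obs())
for n in("scene","side"):
    im=viewer.capture(n); cv2.imwrite(f"pics/{n}0.png",im[:,:,::-1]); print(n,viewer.camera_info(n))
E
```

```text
pics
{'time': 0.0, 'joint_positions': array([ 1.14301410e+00,  3.42711589e-01,  1.52503438e+00, -1.72109275e-05,
        1.27538790e+00, -1.45990482e-01]), 'dq': array([ 0.00171654, -0.00065172, -0.0001612 , -0.00038385, -0.00018285,
       -0.00068258]), 'tau': array([ 2.17047855e-04, -4.31227076e+01, -2.44225448e+01,  7.19799497e-02,
        5.55974082e-02, -1.50286869e-04]), 'tool_pos': array([145.83709044, 504.01181236, 291.5446025 ]), 'tcp_rot': array([-3.14006544e+00, -2.07921632e-04,  2.85980577e+00]), 'contact_force': array([ 0.5439994 ,  0.37667762, -0.11781036]), 'moment': array([ 0.03347028, -0.03719122,  0.01376779]), 'finger_force': 0.0, 'grip_width': 91.82984899278416}
scene {'fx': 401.5401542816787, 'fy': 401.5401542816787, 'cx': 320.22813622171856, 'cy': 196.44680630251224, 'D': array([-0.03642436,  0.        ,  0.        ,  0.        ,  0.        ]), 'origin': array([970.20344379, 629.14999162, 838.23533675]), 'rotation': array([ 0.79765917, -0.01878959,  2.64142832])}
side {'fx': 387.1227279617785, 'fy': 387.1227279617785, 'cx': 322.9869127754462, 'cy': 195.3426525742789, 'D': array([-0.04472776,  0.        ,  0.        ,  0.        ,  0.        ]), 'origin': array([ 204.40465105, -801.57290815,  917.98065196]), 'rotation': array([ 0.8495776 , -0.0195021 , -0.45114653])}
```

View pics/scene0.png

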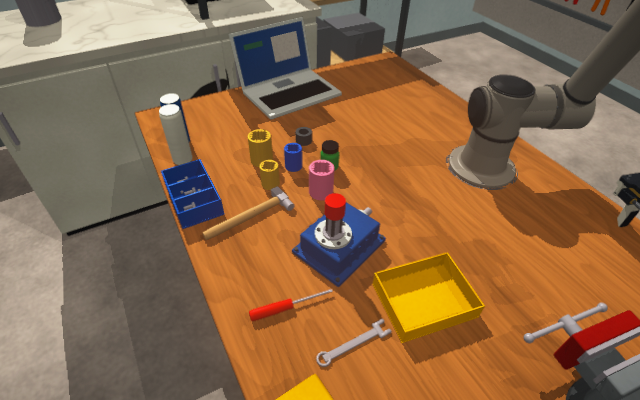

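View pics/side0.png

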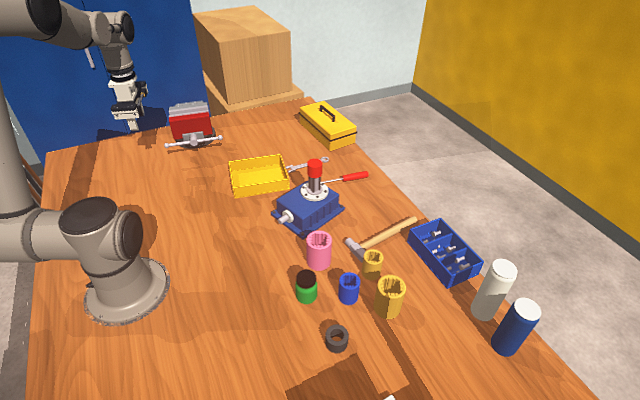

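The scene picture shows the red cap at about (334,207), the small brass sleeve at (269,173), the larger brass one at (260,146) and the tray at (428,296). The side picture shows the same cap at (315,168), sleeve at (373,261) and tray at (259,175). Next I'll measure these.

```bash
cat > h.py <<'E'
from plant import readout, viewer
import cv2,numpy as np
from scipy.spatial.transform import Rotation as Ro
def ray(ci,px):
    K=np.array([[ci['fx'],0,ci['cx']],[0,ci['fy'],ci['cy']],[0,0,1]])
    u=cv2.undistortPoints(np.array([[px]],float),K,np.array(ci['D'])).reshape(2)
    R=Ro.from_euler('xyz',ci['rotation']).as_matrix()
    return np.array(ci['origin']),R@np.array([u[0],-u[1],-1])
def onz(ci,px,z):
    o,d=ray(ci,px); return o+d*(z-o[2])/d[2]
def tri(a,b):
    (o1,d1),(o2,d2)=a,b
    s=np.linalg.lstsq(np.c_[d1,-d2],o2-o1,rcond=None)[0]
    p,q=o1+d1*s[0],o2+d2*s[1]; return (p+q)/2,np.linalg.norm(p-q)
def blobs(im,lo,hi,box=None,amin=30):
    h=cv2.cvtColor(im,cv2.COLOR_RGB2HSV); m=cv2.inRange(h,lo,hi)
    if lo[0]==0: m|=cv2.inRange(h,(172,)+tuple(lo[1:]),(179,)+tuple(hi[1:]))
    if box: k=np.zeros_like(m); x0,y0,x1,y1=box; k[y0:y1,x0:x1]=255; m&=k
    cs,_=cv2.findContours(m,cv2.RETR_EXTERNAL,cv2.CHAIN_APPROX_NONE)
    return sorted([c for c in cs if cv2.contourArea(c)>amin],key=cv2.contourArea,reverse=True)
E
python3 - <<'E'
from h import *
S={n:(cv2.imread(f"pics/{n}0.png")[:,:,::-1].copy(),viewer.camera_info(n)) for n in("scene","side")}
red=((0,150,60),(6,255,255)); br=((18,90,50),(32,255,255))
for nm,col,bx in(("cap",red,{"scene":(315,180,355,225),"side":(300,150,330,185)}),("sleeve",br,{"scene":(255,158,282,190),"side":(362,246,386,276)}),("tray",br,{"scene":(365,245,495,345),"side":(220,150,295,200)})):
    R=[]
    for n in S:
        c=blobs(S[n][0],*col,bx[n])[0]; b=cv2.boundingRect(c); mr=cv2.minAreaRect(c)
        M=cv2.moments(c);ctr=(M['m10']/M['m00'],M['m01']/M['m00']); R.append(ray(S[n][1],ctr)); print(nm,n,b,np.round(ctr,1))
        z={"cap":174,"sleeve":37,"tray":25}[nm]; print('  onz',onz(S[n][1],ctr,z).round(1))
    p,g=tri(*R); print("  tri",p.round(1),round(g,1))
big=[cv2.resize(S[n][0][y0:y1,x0:x1],None,fx=6,fy=6,interpolation=cv2.INTER_CUBIC)[:,:,::-1] for n,(x0,y0,x1,y1) in (("scene",(240,150,300,210)),("side",(345,235,405,295)))]
cv2.imwrite("pics/sl.png",np.hstack(big))
E
```

```text
cap scene (324, 193, 22, 28) [334.4 206.2]
  onz [619.1  81.2 174. ]
cap side (307, 159, 15, 19) [314.3 168. ]
  onz [618.7  83.3 174. ]
  tri [618.9  82.1 174.7] 1.4
sleeve scene (255, 158, 24, 32) [267.9 172. ]
  onz [ 653.2 -251.3   37. ]
sleeve side (364, 249, 20, 24) [373.1 260.1]
  onz [ 665.  -224.8   37. ]
  tri [ 658.3 -234.7   51.6] 1.9
tray scene (373, 252, 112, 91) [426.2 296.2]
  onz [497.6 312.   25. ]
tray side (228, 154, 62, 44) [258.3 175.4]
  onz [494.2 304.8  25. ]
  tri [495.4 310.2  20.8] 0.5
```

View pics/sl.png

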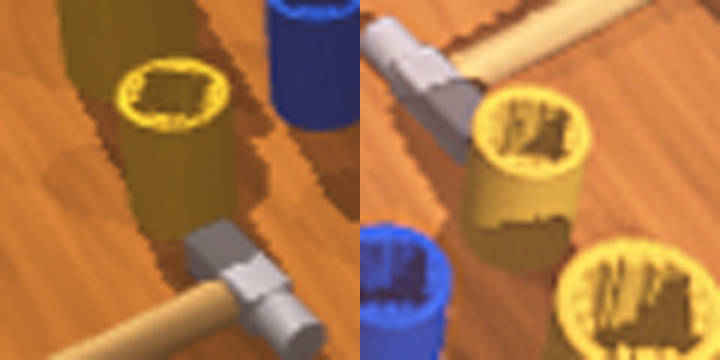

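The crop shows the sleeve's top ring centred near scene (268.4,165.5) and side (373.1,256.8), with the hammer head close beside it. I'll move above the cap now and compute the sleeve's surroundings.

```bash
R='0.0237 -0.0211 0 0 0 0 100'
python3 -m creep '0.0237 -0.0211 0 0 0 0 100;0.0237 -0.0211 0 0 0 0 100;0.0237 -0.0211 0 0 0 0 100;0.0237 -0.0211 0 0 0 0 100;0.0237 -0.0211 0 0 0 0 100;0.0237 -0.0211 0 0 0 0 100;0.0237 -0.0211 0 0 0 0 100'
python3 -m creep '0.0237 -0.0211 0 0 0 0 100;0.0237 -0.0211 0 0 0 0 100;0.0237 -0.0211 0 0 0 0 100;0.0237 -0.0211 0 0 0 0 100;0.0237 -0.0211 0 0 0 0 100;0.0237 -0.0211 0 0 0 0 100;0.0237 -0.0211 0 0 0 0 100'
python3 -m creep '0.0237 -0.0211 0 0 0 0 100;0.0237 -0.0211 0 0 0 0 100;0.0237 -0.0211 0 0 0 0 100;0.0237 -0.0211 0 0 0 0 100;0 0 0 0 0 0 100;0 0 0 0 0 0 100'
python3 - <<'E'
from h import *
C={n:viewer.camera_info(n) for n in("scene","side")}
a=(268.4,165.5);b=(373.1,256.8)
print("sleeve",onz(C["scene"],a,75),onz(C["side"],b,75),tri(ray(C["scene"],a),ray(C["side"],b)))
f=lambda X,o:(X+.5)/6-.5+o
print("hammer head ends scene",onz(C["scene"],(f(215,240),f(245,150)),15),onz(C["scene"],(f(305,240),f(335,150)),15))
print("side",onz(C["side"],(f(385-360,345),f(40,235)),15),onz(C["side"],(f(455-360,345),f(115,235)),15))
print("blue side top",onz(C["side"],(349,277),75), onz(C["scene"],(294,148),75),"bigbrass",onz(C["side"],(391,284),100),"pink",onz(C["side"],(319,237),100))
o=readout.get_obs();print(o['tool_pos'],o['tcp_rot'],o['joint_positions'])
cv2.imwrite("pics/w1.png",viewer.capture("wrist")[:,:,::-1]);print(viewer.camera_info("wrist"))
E
```

```text
time: 0.68
tool_pos: [312.7, 355.3, 292.0]
tcp_rot: [-3.141, -0.0, 2.86]
contact_force: [-0.4, 0.5, 0.5]
grip_width: 91.8
finger_force: 0.0
time: 1.27
tool_pos: [478.6, 207.6, 291.9]
tcp_rot: [-3.141, -0.001, 2.86]
contact_force: [0.1, 0.8, 0.3]
grip_width: 92.1
finger_force: 0.0
time: 1.77
tool_pos: [573.2, 123.2, 291.2]
tcp_rot: [-3.141, -0.002, 2.857]
contact_force: [0.1, 0.2, -0.7]
grip_width: 91.7
finger_force: 0.0
sleeve [ 655.27857302 -235.74146018   75.        ] [ 651.37637054 -239.44166773   75.        ] (array([ 653.54022217, -238.05870956,   72.47189609]), np.float64(1.7179023025292603))
hammer head ends scene [ 657.85027983 -188.10373926   15.        ] [ 645.36727424 -111.12436523   15.        ]
side [ 646.66424658 -113.54965529   15.        ] [ 654.45624758 -172.9090698    15.        ]
blue side top [ 556.55466124 -271.69383024   75.        ] [ 551.39614195 -276.97032933   75.        ] bigbrass [ 633.00065741 -352.50675104  100.        ] pink [ 535.66766307 -128.31556789  100.        ]
[573.16252858 123.22978245 291.16299172] [-3.14116461e+00 -1.64123882e-03  2.85713803e+00] [ 8.10054371e-02  4.56817880e-01  1.34853712e+00  1.91946206e-04
  1.33792349e+00 -1.20538107e+00]
{'fx': 310.30217589226595, 'fy': 310.30217589226595, 'cx': 315.744961559261, 'cy': 198.23210412976397, 'D': array([-0.05031831,  0.        ,  0.        ,  0.        ,  0.        ]), 'origin': array([503.7677741 , 144.58117942, 384.82751175]), 'rotation': array([-2.66868974e-01,  9.92655377e-05,  1.28761587e+00])}
```

View pics/w1.png

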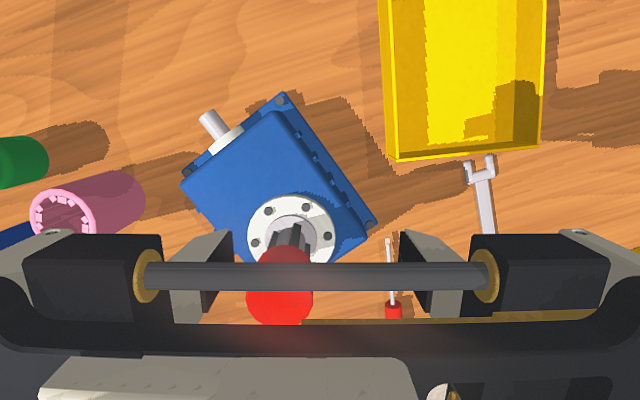

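The wrist picture shows the cap's top at about (279,298) between the fingers, the gearbox boss ring around (290,232), and the wrench lying just outside the tray.

```bash
python3 - <<'E'
from h import *
ci=viewer.camera_info("wrist")
im=cv2.imread("pics/w1.png")[:,:,::-1].copy()
c=blobs(im,(0,150,60),(6,255,255),(230,240,330,340))[0];print(cv2.boundingRect(c))
print(onz(ci,(279,297),196),onz(ci,(291,230),85))
for p in((384,0),(396,161),(541,147)): print(onz(ci,p,50).round())
E
python3 -m creep '0.023 -0.0206 0 0 0 0 100;0.023 -0.0206 0 0 0 0 100;0 0 0 0 0 0 100;0 0 0 0 0 0 100'
python3 - <<'E'
from h import *
ci=viewer.camera_info("wrist");o=readout.get_obs();print(o['tool_pos'])
im=viewer.capture("wrist");cv2.imwrite("pics/w2.png",im[:,:,::-1])
for c in blobs(im,(0,150,60),(6,255,255)): print(cv2.boundingRect(c))
E
```

```text
(245, 291, 68, 34)
[614.56512005  85.70443488 196.        ] [607.95051321  87.65084973  85.        ]
[418. 239.  50.]
[576. 214.  50.]
[605. 374.  50.]
time: 2.15
tool_pos: [618.4, 83.5, 291.7]
tcp_rot: [3.142, -0.001, 2.859]
contact_force: [-0.2, 0.6, -0.5]
grip_width: 92.0
finger_force: 0.0
[618.37550573  83.47658792 291.69125185]
(279, 178, 73, 82)
(406, 291, 21, 27)
```

```bash
python3 -m creep '0.0005 -0.0012 -0.022 0 0 0 100;0 0 -0.022 0 0 0 100;0 0 -0.02 0 0 0 100;0 0 0 0 0 0 100;0 0 0 0 0 0 70;0 0 0 0 0 0 40;0 0 0 0 0 0 40;0 0 0 0 0 0 40'
python3 -m creep '0 0 0 0 0 0 40;0 0 0 0 0 0 40;0 0 0 0 0 0 40;0 0 0 0 0 0 40'
```

```text
time: 2.87
tool_pos: [619.5, 82.4, 229.9]
tcp_rot: [3.141, 0.003, 2.86]
contact_force: [0.1, -0.6, -0.1]
grip_width: 69.6
finger_force: 0.0
time: 3.2
tool_pos: [619.2, 82.1, 228.5]
tcp_rot: [3.141, 0.0, 2.86]
contact_force: [0.5, -0.0, 0.9]
grip_width: 47.8
finger_force: 30.0
```

```bash
python3 -m creep '0 0 0.02 0 0 0 40;0 0 0.022 0 0 0 40;0 0 0.022 0 0 0 40;0 0 0 0 0 0 40;-0.0123 0.0227 0 0 0 0 40;-0.0123 0.0227 0 0 0 0 40;-0.0123 0.0227 0 0 0 0 40;-0.0123 0.0227 0 0 0 0 40'
python3 -m creep '-0.0123 0.0227 0 0 0 0 40;-0.0123 0.0227 0 0 0 0 40;-0.0123 0.0227 0 0 0 0 40;-0.0123 0.0227 0 0 0 0 40;-0.0123 0.0227 0 0 0 0 40;-0.0123 0.0227 0 0 0 0 40;0 0 0 0 0 0 40;0 0 0 0 0 0 40'
python3 - <<'E'
from h import *
for n in("scene","side"):
    im=viewer.capture(n);cv2.imwrite(f"pics/{n}1.png",im[:,:,::-1])
S=[cv2.imread(f"pics/{n}1.png") for n in("scene","side")]
a=cv2.resize(S[0][190:270,290:390],None,fx=4,fy=4,interpolation=cv2.INTER_CUBIC);b=cv2.resize(S[1][140:220,260:360],None,fx=4,fy=4,interpolation=cv2.INTER_CUBIC)
c=np.hstack([S[0][190:350,360:500],S[1][100:260,190:330]]);c=cv2.resize(c,(800,230*2-190)) 
cv2.imwrite("pics/k1.png",np.vstack([np.hstack([a,b]),c]))
E
```

```text
time: 3.87
tool_pos: [569.1, 173.6, 291.4]
tcp_rot: [-3.141, -0.001, 2.859]
contact_force: [0.6, 0.5, -0.7]
grip_width: 47.9
finger_force: 30.0
time: 4.53
tool_pos: [495.3, 310.0, 291.5]
tcp_rot: [-3.141, -0.001, 2.862]
contact_force: [0.3, 0.4, -0.1]
grip_width: 47.7
finger_force: 30.0
```

View pics/k1.png

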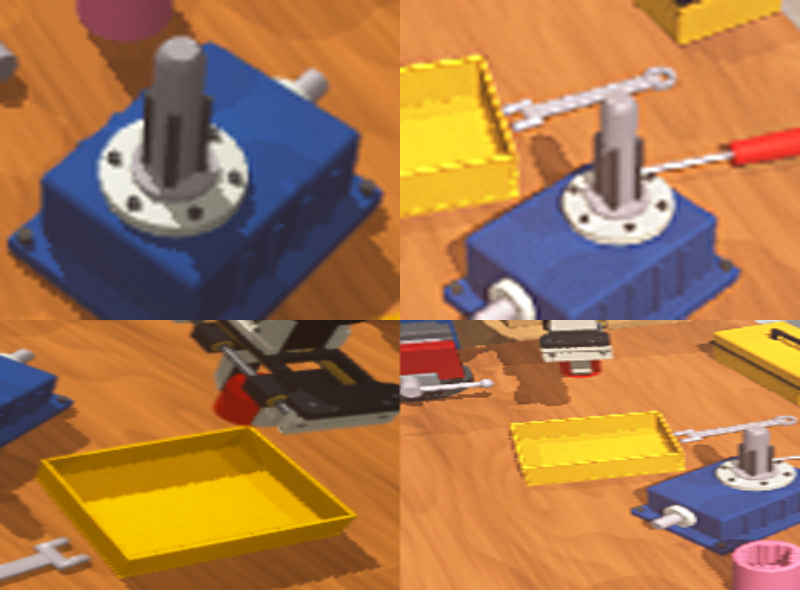

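The arm holds the cap over the tray, and the shaft is bare with its dark keys visible below the nose. Lowering the cap now.

```bash
python3 -m creep '0 0 -0.035 0 0 0 40;0 0 -0.035 0 0 0 40;0 0 -0.035 0 0 0 40;0 0 -0.035 0 0 0 40;0 0 -0.03 0 0 0 40;0 0 -0.02 0 0 0 40;0 0 -0.01 0 0 0 40;0 0 -0.004 0 0 0 40'
python3 -m creep '0 0 -0.003 0 0 0 40;0 0 0 0 0 0 40;0 0 0 0 0 0 40'
```

```text
time: 5.3
tool_pos: [496.0, 307.8, 86.4]
tcp_rot: [-3.14, -0.002, 2.858]
contact_force: [-0.2, 0.0, -1.1]
grip_width: 48.1
finger_force: 30.0
time: 5.55
tool_pos: [496.9, 309.3, 86.6]
tcp_rot: [3.14, 0.002, 2.86]
contact_force: [-0.4, -0.1, -0.1]
grip_width: 47.8
finger_force: 30.0
```

```bash
python3 -m creep '0 0 -0.003 0 0 0 40;0 0 0 0 0 0 40;0 0 0 0 0 0 62;0 0 0 0 0 0 62;0 0 0 0 0 0 62;0 0 0.03 0 0 0 62;0 0 0.04 0 0 0 62;0 0 0.04 0 0 0 62'
python3 -m creep '0 0 0.04 0 0 0 62;0 0 0.04 0 0 0 100;0 0 0.02 0 0 0 100;0.0205 -0.0378 0 0 0 0 100;0.0205 -0.0378 0 0 0 0 100;0.0205 -0.0378 0 0 0 0 100;0.0205 -0.0378 0 0 0 0 100;0.0205 -0.0378 0 0 0 0 100'
python3 -m creep '0.0205 -0.0378 0 0 0 0 100;0 0 0 0 0 0 100;0 0 0 0 0 0 100;0 0 0 0 0 0 100'
python3 - <<'E'
from h import *
o=readout.get_obs();print(o['tool_pos'],o['tcp_rot'],viewer.camera_info("wrist"))
im=viewer.capture("wrist");cv2.imwrite("pics/w3.png",im[:,:,::-1])
s=viewer.capture("scene");cv2.imwrite("pics/s3.png",s[:,:,::-1])
a=cv2.resize(im[120:280,220:420],(800,640))[20:600]
t=cv2.resize(s[240:350,360:500],(280,220)); a[-220:,-280:]=t
cv2.imwrite("pics/w3c.png",a[:,:,::-1])
E
```

```text
time: 6.22
tool_pos: [495.4, 308.8, 192.7]
tcp_rot: [-3.14, -0.002, 2.86]
contact_force: [1.4, -0.3, 0.2]
grip_width: 56.5
finger_force: 0.0
time: 6.88
tool_pos: [595.9, 124.3, 292.6]
tcp_rot: [3.141, 0.0, 2.86]
contact_force: [1.0, 1.3, -0.1]
grip_width: 91.4
finger_force: 0.0
time: 7.22
tool_pos: [615.0, 89.5, 292.1]
tcp_rot: [3.141, -0.001, 2.859]
contact_force: [0.1, -0.8, -1.0]
grip_width: 92.0
finger_force: 0.0
[614.98669255  89.48822722 292.06346181] [ 3.14123989e+00 -7.87450157e-04  2.85914189e+00] {'fx': 310.30217589226595, 'fy': 310.30217589226595, 'cx': 315.744961559261, 'cy': 198.23210412976397, 'D': array([-0.05031831,  0.        ,  0.        ,  0.        ,  0.        ]), 'origin': array([546.26758433, 109.80806851, 385.38892402]), 'rotation': array([-2.67900800e-01, -5.28322369e-04,  1.28814995e+00])}
```

View pics/w3c.png

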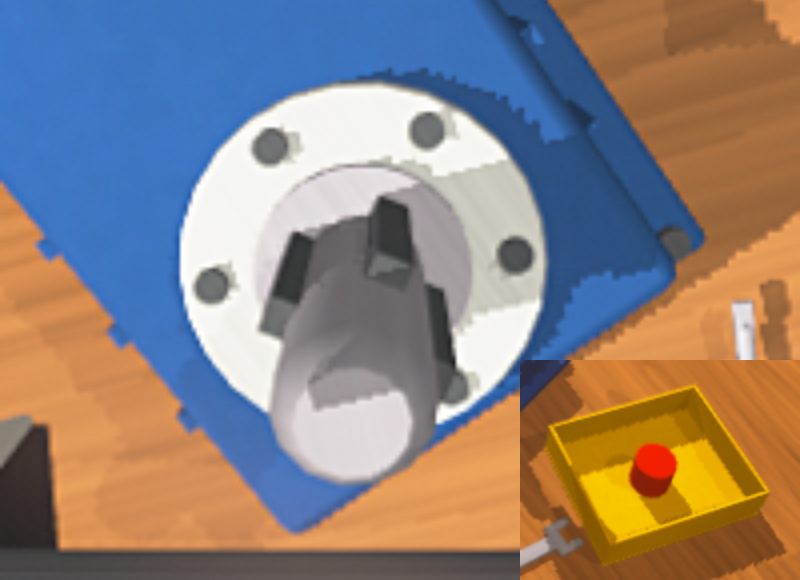

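The crop shows the bare shaft with three key tops near (391,262), (277,316) and (443,370), the boss ring centred near (363,255), and the cap standing inside the tray. Next I'll measure the shaft axis and key angle.

```bash
cat > k.py <<'E'
from h import *
ci=viewer.camera_info("wrist")
P=lambda x,y:(220+(x+.5)/4-.5,120+(y+20.5)/4-.5)
q=lambda x,y,z:onz(ci,P(x,y),z).round(1)
# boss rim points (85)
bp=np.array([q(x,y,85)[:2] for x,y in((180,245),(365,82),(545,255),(225,120),(505,130),(500,400),(262,405))])
A=np.c_[2*bp,np.ones(len(bp))];s=np.linalg.lstsq(A,(bp**2).sum(1),rcond=None)[0];print("boss c",s[:2],"d",2*np.sqrt(s[2]+s[:2]@s[:2]))
print("top",q(358,425,190))
sp=np.array([q(x,y,90)[:2] for x,y in((256,255),(365,164),(472,255),(290,190),(440,190))])
A=np.c_[2*sp,np.ones(len(sp))];s2=np.linalg.lstsq(A,(sp**2).sum(1),rcond=None)[0];print("shoulder",s2[:2],2*np.sqrt(s2[2]+s2[:2]@s2[:2]))
c=s[:2]
# key outer faces: bottom corners at z=90, top corners at z=150
for nm,pts in dict(Atop=[(391,262,150)],Btop=[(277,316,150)],Ctop=[(443,370,150)],Aouter=[(372,258,150),(411,250,150)],Abot=[(376,197,90),(409,207,90)],).items():
    w=np.array([q(*p)[:2] for p in pts]); d=w.mean(0)-c; print(nm,w.tolist(),np.hypot(*d).round(1),np.degrees(np.arctan2(d[1],d[0])).round(1))
E
python3 k.py
```

```text
boss c [616.87420584  85.60326852] d 94.34184223936938
top [618.3  85.5 190. ]
shoulder [616.91225097  85.43551548] 53.71220261555115
Atop [[602.2, 96.1]] 18.0 144.4
Btop [[606.6, 71.4]] 17.5 -125.9
Ctop [[626.5, 99.9]] 17.2 56.0
Aouter [[600.4, 92.7], [601.0, 100.5]] 19.6 145.8
Abot [[600.0, 93.3], [604.6, 100.3]] 18.4 142.5
```

Key direction is about 55° (mod 90), the axis about (617,85). Moving over the sleeve, turning so the fingers close along x and clear the hammer.

```bash
python3 -m creep '0.0038 -0.0327 0 0 0 -0.117 100;0.0038 -0.0327 0 0 0 -0.117 100;0.0038 -0.0327 0 0 0 -0.117 100;0.0038 -0.0327 0 0 0 -0.117 100;0.0038 -0.0327 0 0 0 -0.117 100;0.0038 -0.0327 0 0 0 -0.117 100;0.0038 -0.0327 0 0 0 -0.117 100;0.0038 -0.0327 0 0 0 -0.117 100'
python3 -m creep '0.0038 -0.0327 0 0 0 -0.117 100;0.0038 -0.0327 0 0 0 -0.117 100;0 0 0 0 0 -0.117 100;0 0 0 0 0 0 100;0 0 0 0 0 0 100;0 0 0 0 0 0 100'
python3 - <<'E'
from h import *
o=readout.get_obs();print(o['tool_pos'],o['tcp_rot'],o['joint_positions'],viewer.camera_info("wrist"))
im=viewer.capture("wrist");cv2.imwrite("pics/w4.png",im[:,:,::-1])
cv2.imwrite("pics/w4c.png",cv2.resize(im[100:300,190:440],(750,600))[:,:,::-1])
E
```

```text
time: 7.98
tool_pos: [645.8, -171.8, 292.7]
tcp_rot: [3.141, 0.0, 1.921]
contact_force: [0.0, -0.7, 0.7]
grip_width: 91.6
finger_force: 0.0
time: 8.48
tool_pos: [653.6, -235.6, 292.6]
tcp_rot: [3.141, -0.0, 1.579]
contact_force: [0.8, 0.7, 0.2]
grip_width: 91.8
finger_force: 0.0
[ 653.57699399 -235.55726091  292.55697731] [ 3.14137319e+00 -3.57486616e-04  1.57865369e+00] [-4.56267108e-01  6.72285522e-01  9.70846526e-01  4.19005747e-04
  1.49842439e+00 -4.64154721e-01] {'fx': 310.30217589226595, 'fy': 310.30217589226595, 'cx': 315.744961559261, 'cy': 198.23210412976397, 'D': array([-0.05031831,  0.        ,  0.        ,  0.        ,  0.        ]), 'origin': array([ 652.89858358, -163.65036142,  385.85309565]), 'rotation': array([-0.26864156,  0.00033819,  0.00761695])}
```

View pics/w4c.png

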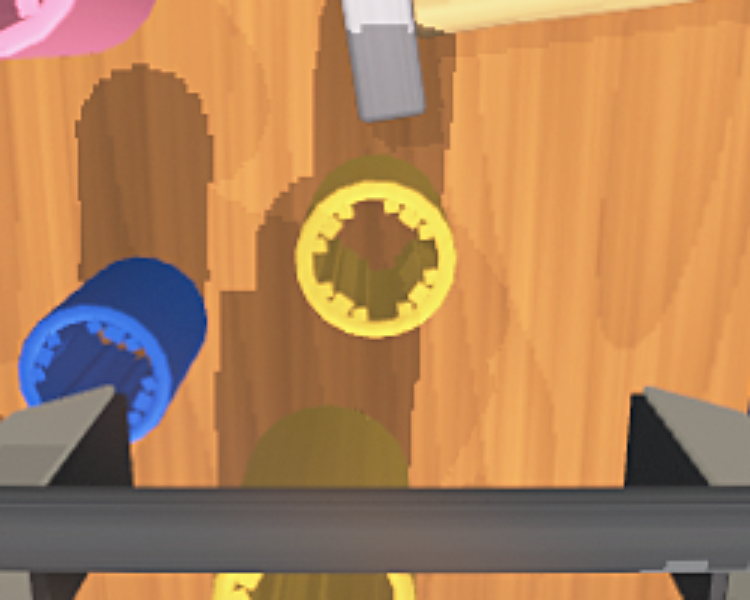

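The crop shows the sleeve's ring at crop (376,258), image (315,186). Its slots are at top, right, bottom and left, the hammer head end is 50 px above it, and both finger lanes are free. Next I'll measure the centre and slot angle.

```bash
python3 - <<'E'
from h import *
ci=viewer.camera_info("wrist");im=cv2.imread("pics/w4.png")[:,:,::-1].copy()
h=cv2.cvtColor(im,cv2.COLOR_RGB2HSV)
m=cv2.inRange(h,(22,120,170),(34,255,255));k=np.zeros_like(m);k[150:220,280:350]=255;m&=k
c=max(cv2.findContours(m,cv2.RETR_EXTERNAL,cv2.CHAIN_APPROX_NONE)[0],key=cv2.contourArea)
w=np.array([onz(ci,p,75)[:2] for p in c[:,0].astype(float)])
A=np.c_[2*w,np.ones(len(w))];s=np.linalg.lstsq(A,(w**2).sum(1),rcond=None)[0];ctr=s[:2];print("ctr",ctr,"d",2*np.sqrt(s[2]+ctr@ctr))
K=np.array([[ci['fx'],0,ci['cx']],[0,ci['fy'],ci['cy']],[0,0,1]])
R=Ro.from_euler('xyz',ci['rotation']).as_matrix()
th=np.radians(np.arange(0,360,3))
for r in(18,19,20):
    p=np.c_[ctr[0]+r*np.cos(th),ctr[1]+r*np.sin(th),75+0*th]
    q=(p-ci['origin'])@R*[1,-1,-1]
    px=cv2.projectPoints(q,np.zeros(3),np.zeros(3),K,ci['D'])[0].reshape(-1,2).astype(np.float32)
    v=cv2.remap(h[:,:,2],px[:,:1],px[:,1:],cv2.INTER_LINEAR).ravel().astype(int)
    b=v>150; print(r,''.join('#' if x else '.' for x in b))
    F=np.sum((255-v)*np.exp(-4j*th));print(' slot angle mod 90:',np.degrees(-np.angle(F))/4, [abs(np.sum(v*np.exp(-1j*n*th))).round() for n in(4,8,12)])
E
```

```text
ctr [ 652.43098173 -236.91786073] d 53.45920369402929
18 ........####################.........#####################..........####################..........#####################.
 slot angle mod 90: 8.25927101800791 [np.float64(3370.0), np.float64(921.0), np.float64(573.0)]
19 ........####################..........#####################.........####################..........#####################.
 slot angle mod 90: 8.102583234879877 [np.float64(3555.0), np.float64(1732.0), np.float64(91.0)]
20 ........####################..........#####################.........#####################.........#####################.
 slot angle mod 90: 8.29716331838072 [np.float64(3452.0), np.float64(1889.0), np.float64(363.0)]
```

```bash
python3 -m creep '-0.0012 -0.0013 -0.03 0 0 0 88;0 0 -0.04 0 0 0 88;0 0 -0.04 0 0 0 88;0 0 -0.035 0 0 0 88;0 0 -0.02 0 0 0 88;0 0 -0.01 0 0 0 88;0 0 -0.006 0 0 0 88;0 0 0 0 0 0 88'
python3 -m creep '0 0 -0.002 0 0 0 60;0 0 0 0 0 0 50;0 0 0 0 0 0 50;0 0 0 0 0 0 50;0 0 0 0 0 0 50;0 0 0 0 0 0 50;0 0 0 0 0 0 50'
```

```text
time: 9.2
tool_pos: [652.3, -238.2, 111.2]
tcp_rot: [-3.142, -0.0, 1.575]
contact_force: [-0.3, 0.5, 0.5]
grip_width: 80.9
finger_force: 0.0
time: 9.78
tool_pos: [652.5, -239.2, 110.4]
tcp_rot: [3.14, 0.001, 1.573]
contact_force: [-1.7, 0.7, 5.0]
grip_width: 56.1
finger_force: 30.0
```

```bash
python3 -m creep '0 0 0.01 0 0 0 50;0 0 0.025 0 0 0 50;0 0 0.035 0 0 0 50;0 0 0.035 0 0 0 50;0 0 0.035 0 0 0 50;0 0 0.035 0 0 0 50;0 0 0.035 0 0 0 50;0 0 0 0 0 0 50'
python3 -m creep '-0.0034 0.0323 0 0 0 0.0812 50;-0.0034 0.0323 0 0 0 0.0812 50;-0.0034 0.0323 0 0 0 0.0812 50;-0.0034 0.0323 0 0 0 0.0812 50;-0.0034 0.0323 0 0 0 0.0812 50;-0.0034 0.0323 0 0 0 0.0812 50;-0.0034 0.0323 0 0 0 0.0812 50;-0.0034 0.0323 0 0 0 0.0812 50'
python3 -m creep '-0.0034 0.0323 0 0 0 0.0812 50;-0.0034 0.0323 0 0 0 0.0812 50;0 0 0 0 0 0 50;0 0 0 0 0 0 50;0 0 0 0 0 0 50'
python3 - <<'E'
from h import *
o=readout.get_obs();print(o['tool_pos'],o['tcp_rot'])
S=[viewer.capture(n) for n in("scene","side")]
for n,i in zip(("scene","side"),S): cv2.imwrite(f"pics/{n}5.png",i[:,:,::-1])
a=cv2.resize(S[0][130:270,270:410],(400,400),interpolation=cv2.INTER_CUBIC);b=cv2.resize(S[1][90:230,250:390],(400,400),interpolation=cv2.INTER_CUBIC)
cv2.imwrite("pics/v5.png",np.hstack([a,b])[:,:,::-1])
E
```

```text
time: 10.45
tool_pos: [653.2, -239.5, 327.9]
tcp_rot: [3.13, 0.006, 1.573]
contact_force: [0.8, 0.1, -1.8]
grip_width: 55.6
finger_force: 30.0
time: 11.12
tool_pos: [623.8, 20.9, 317.6]
tcp_rot: [-3.139, -0.002, 2.226]
contact_force: [0.8, 1.6, -4.1]
grip_width: 55.8
finger_force: 30.0
time: 11.53
tool_pos: [617.7, 83.8, 318.1]
tcp_rot: [-3.14, -0.001, 2.385]
contact_force: [1.0, 0.1, -4.3]
grip_width: 55.8
finger_force: 30.0
[617.67767393  83.82067043 318.08054775] [-3.13964015e+00 -1.10513407e-03  2.38451517e+00]
```

View pics/v5.png

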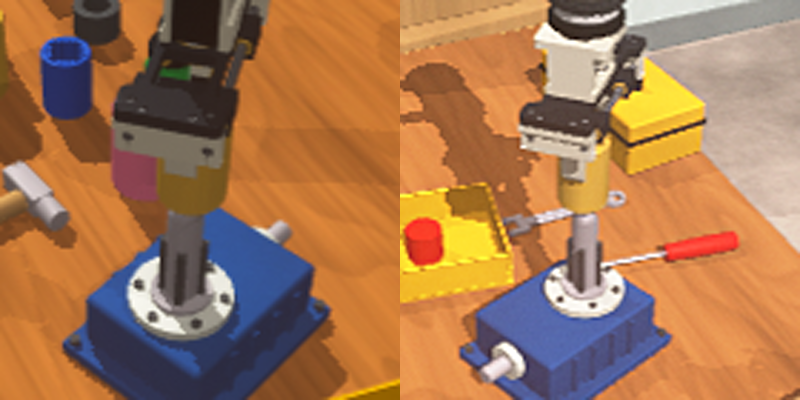

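The picture shows the sleeve hanging upright above the shaft, about 2 mm off in −x. I'll correct that and lower it gently past the nose.

```bash
python3 -m creep '0.0015 0 -0.004 0 0 0 50;0 0 -0.005 0 0 0 50;0 0 -0.004 0 0 0 50;0 0 -0.004 0 0 0 50;0 0 -0.004 0 0 0 50;0 0 -0.004 0 0 0 50;0 0 -0.004 0 0 0 50;0 0 0 0 0 0 50'; python3 -c "from h import *;print(readout.get_obs()['moment'])"
```

```text
time: 12.3
tool_pos: [619.5, 83.7, 289.3]
tcp_rot: [-3.141, -0.0, 2.385]
contact_force: [0.0, -1.4, -5.3]
grip_width: 55.8
finger_force: 30.0
[-0.49413056 -0.19488696  0.05784679]
```

```bash
python3 -m creep '0 0 -0.004 0 0 0 50;0 0 -0.004 0 0 0 50;0 0 -0.004 0 0 0 50;0 0 0 0 0 0 50';python3 -c "from h import *;print(readout.get_obs()['moment'])"
```

```text
time: 12.63
tool_pos: [619.5, 83.7, 277.4]
tcp_rot: [-3.141, 0.0, 2.385]
contact_force: [1.6, -3.0, -6.7]
grip_width: 55.5
finger_force: 30.0
[-0.72300892 -0.33558532  0.02175489]
```

```bash
python3 -m creep '0.0004 -0.0007 -0.002 0 0 0 50;0 0 -0.003 0 0 0 50;0 0 -0.003 0 0 0 50;0 0 -0.002 0 0 0 50;0 0 -0.002 0 0 0 50;0 0 0 0 0 0 50';python3 -c "from h import *;print(readout.get_obs()['moment'])"
```

```text
time: 13.13
tool_pos: [619.8, 83.4, 265.7]
tcp_rot: [-3.141, -0.0, 2.385]
contact_force: [0.1, -1.7, -7.2]
grip_width: 55.6
finger_force: 30.0
[-0.47653402 -0.18979141  0.03410472]
```

```bash
python3 -m creep '0 0 -0.002 0 0 0 50;0 0 -0.0015 0 0 0 50;0 0 -0.0015 0 0 0 50;0 0 0 0 0 0 50';python3 -c "from h import *;print(readout.get_obs()['moment'])"
```

```text
time: 13.47
tool_pos: [619.9, 83.3, 260.9]
tcp_rot: [-3.142, -0.0, 2.385]
contact_force: [0.3, -1.6, -4.2]
grip_width: 55.9
finger_force: 30.0
[-0.43433807 -0.18771123  0.02256021]
```

```bash
python3 -m creep '0 0 -0.001 0 0 0 50;0 0 -0.001 0 0 0 50;0 0 0 0 0 0 50';python3 -c "from h import *;print(readout.get_obs()['moment'])"
```

```text
time: 13.72
tool_pos: [620.0, 83.4, 259.7]
tcp_rot: [3.141, 0.0, 2.385]
contact_force: [0.3, -1.5, -0.2]
grip_width: 55.7
finger_force: 30.0
[-0.39925526  0.12265278  0.00240544]
```

```bash
python3 -m creep '0 0 -0.001 0 0 0 50;0 0 -0.001 0 0 0 50;0 0 0 0 0 0 50';python3 -c "from h import *;print(readout.get_obs()['moment'])"
```

```text
time: 13.97
tool_pos: [619.7, 83.1, 257.3]
tcp_rot: [-3.141, 0.0, 2.385]
contact_force: [0.5, -2.9, -6.1]
grip_width: 56.1
finger_force: 30.0
[-0.81299885  0.11434053 -0.05257488]
```

```bash
python3 -m creep '0 -0.0006 -0.001 0 0 0 50;0 0 -0.001 0 0 0 50;0 0 0 0 0 0 50';python3 -c "from h import *;print(readout.get_obs()['moment'])"
```

```text
time: 14.22
tool_pos: [619.6, 82.6, 254.4]
tcp_rot: [-3.14, -0.001, 2.385]
contact_force: [-1.3, -3.5, -3.6]
grip_width: 55.9
finger_force: 30.0
[-0.70852757  0.3265699   0.01301186]
```

```bash
python3 -m creep '0 0 -0.001 0 0 0 50;0 0 -0.001 0 0 0 50;0 0 -0.001 0 0 0 50;0 0 0 0 0 0 50';python3 -c "from h import *;print(readout.get_obs()['moment'])"
```

```text
time: 14.55
tool_pos: [619.7, 82.5, 252.0]
tcp_rot: [-3.141, -0.0, 2.385]
contact_force: [-2.6, -3.1, -4.2]
grip_width: 55.8
finger_force: 30.0
[-0.8631992   0.59580859 -0.09494793]
```

The slots have taken the keys: the bottom is 8 mm below the key tops with no axial load. I'll ease the sideways load and carry on down.

```bash
python3 -m creep '-0.0005 -0.0006 -0.001 0 0 0 50;0 0 -0.0015 0 0 0 50;0 0 -0.0015 0 0 0 50;0 0 -0.0015 0 0 0 50;0 0 0 0 0 0 50';python3 -c "from h import *;print(readout.get_obs()['moment'])"
```

```text
time: 14.97
tool_pos: [619.5, 82.3, 246.3]
tcp_rot: [3.141, -0.0, 2.385]
contact_force: [-0.9, -0.5, -5.7]
grip_width: 55.8
finger_force: 30.0
[-0.43292165  0.10123955 -0.02455268]
```

```bash
python3 -m creep '0 0 -0.002 0 0 0 50;0 0 -0.002 0 0 0 50;0 0 -0.002 0 0 0 50;0 0 -0.002 0 0 0 50;0 0 -0.002 0 0 0 50;0 0 0 0 0 0 50';python3 -c "from h import *;print(readout.get_obs()['moment'])"
```

```text
time: 15.47
tool_pos: [619.4, 82.3, 236.1]
tcp_rot: [-3.142, -0.001, 2.385]
contact_force: [0.5, -0.6, -5.1]
grip_width: 55.7
finger_force: 30.0
[-0.22063201  0.04079726  0.02710376]
```

Free sliding. About 36 mm to go.

```bash
python3 -m creep '0 0 -0.002 0 0 0 50;0 0 -0.0025 0 0 0 50;0 0 -0.0025 0 0 0 50;0 0 -0.0025 0 0 0 50;0 0 -0.0025 0 0 0 50;0 0 -0.002 0 0 0 50;0 0 0 0 0 0 50'
```

```text
time: 16.05
tool_pos: [619.3, 82.3, 222.0]
tcp_rot: [-3.141, -0.001, 2.385]
contact_force: [-1.2, -1.5, -5.0]
grip_width: 55.8
finger_force: 30.0
```

```bash
python3 -m creep '0 0 -0.002 0 0 0 50;0 0 -0.0025 0 0 0 50;0 0 -0.0025 0 0 0 50;0 0 -0.0025 0 0 0 50;0 0 -0.0025 0 0 0 50;0 0 -0.002 0 0 0 50;0 0 0 0 0 0 50'
```

```text
time: 16.63
tool_pos: [619.3, 82.2, 208.1]
tcp_rot: [-3.141, -0.001, 2.385]
contact_force: [-0.2, -0.1, -4.9]
grip_width: 56.0
finger_force: 30.0
```

```bash
python3 -m creep '0 0 -0.0015 0 0 0 50;0 0 -0.0015 0 0 0 50;0 0 -0.001 0 0 0 50;0 0 -0.001 0 0 0 50;0 0 0 0 0 0 50'
```

```text
time: 17.05
tool_pos: [619.4, 82.2, 203.5]
tcp_rot: [3.142, -0.0, 2.385]
contact_force: [-0.1, -0.5, -4.6]
grip_width: 56.0
finger_force: 30.0
```

```bash
python3 -m creep '0 0 -0.001 0 0 0 50;0 0 -0.0007 0 0 0 50;0 0 0 0 0 0 50'
```

```text
time: 17.3
tool_pos: [619.5, 82.2, 201.9]
tcp_rot: [3.142, -0.0, 2.385]
contact_force: [-0.5, -0.4, -5.0]
grip_width: 55.7
finger_force: 30.0
```

```bash
python3 -m creep '0 0 -0.0007 0 0 0 50;0 0 -0.0005 0 0 0 50;0 0 0 0 0 0 50'
```

```text
time: 17.55
tool_pos: [619.5, 82.2, 200.8]
tcp_rot: [3.141, 0.0, 2.385]
contact_force: [-0.1, -0.9, -5.0]
grip_width: 55.6
finger_force: 30.0
```

```bash
python3 -m creep '0 0 -0.0005 0 0 0 50;0 0 -0.0005 0 0 0 50;0 0 0 0 0 0 50'
```

```text
time: 17.8
tool_pos: [619.5, 82.1, 200.4]
tcp_rot: [3.141, 0.0, 2.385]
contact_force: [-2.2, -1.1, 1.6]
grip_width: 55.6
finger_force: 30.0
```

```bash
python3 -m creep '0 0 -0.0005 0 0 0 50;0 0 -0.0005 0 0 0 50;0 0 0 0 0 0 50'
```

```text
time: 18.05
tool_pos: [619.5, 82.1, 200.4]
tcp_rot: [3.141, 0.001, 2.385]
contact_force: [-5.2, -0.6, 7.9]
grip_width: 55.8
finger_force: 30.0
```

```bash
python3 -m creep '0 0 -0.0005 0 0 0 50;0 0 0 0 0 0 50;0 0 0 0 0 0 50'
```

```text
time: 18.3
tool_pos: [619.5, 82.1, 200.4]
tcp_rot: [3.141, 0.001, 2.385]
contact_force: [-6.4, -0.8, 10.1]
grip_width: 55.5
finger_force: 30.0
```

It has seated: contact starts at the expected height (TCP 200.4) and the force builds to about 14 N above the hanging load. I'll release and rise.

```bash
python3 -m creep '-0.0004 0 0.0008 0 0 0 50;0 0 0 0 0 0 75;0 0 0 0 0 0 90;0 0 0 0 0 0 90;0 0 0 0 0 0 90;0 0 0 0 0 0 90'
python3 -m creep '0 0 0.01 0 0 0 90;0 0 0.02 0 0 0 90;0 0 0.03 0 0 0 90;0 0 0.03 0 0 0 90;0 0 0.03 0 0 0 90;-0.03 0.02 0 0 0 0 90;-0.03 0.02 0 0 0 0 90;0 0 0 0 0 0 90'
python3 - <<'E'
from h import *
S=[viewer.capture(n) for n in("scene","side")]
a=cv2.resize(S[0][130:350,200:500],(410,300));b=cv2.resize(S[1][100:320,190:490],(390,300))
cv2.imwrite("pics/v6.png",np.hstack([a,b])[:,:,::-1])
ci=viewer.camera_info("scene")
for n,im,bx in(("scene",S[0],(310,180,360,250)),("side",S[1],(290,140,340,200))):
    c=blobs(im,(18,90,50),(32,255,255),bx); ci=viewer.camera_info(n)
    for k in c[:1]:
        x,y,w,h=cv2.boundingRect(k);print(n,(x,y,w,h),"px per mm ->",h)
E
```

```text
time: 18.8
tool_pos: [619.2, 82.2, 198.9]
tcp_rot: [3.141, -0.0, 2.385]
contact_force: [0.1, 0.1, -0.2]
grip_width: 81.3
finger_force: 0.0
time: 19.47
tool_pos: [554.7, 125.0, 320.5]
tcp_rot: [-3.141, -0.003, 2.388]
contact_force: [0.8, 0.4, 1.4]
grip_width: 82.9
finger_force: 0.0
scene (322, 203, 25, 36) px per mm -> 36
side (306, 167, 18, 27) px per mm -> 27
```

View pics/v6.png

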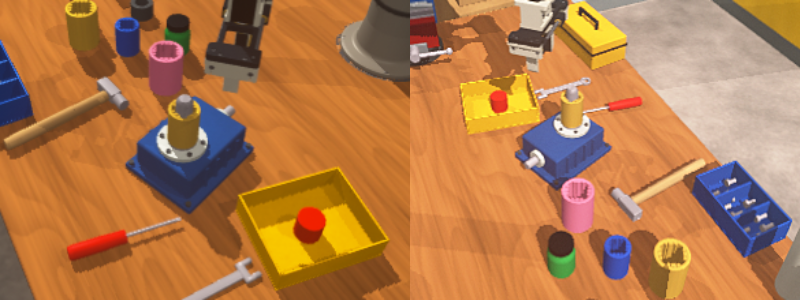

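The sleeve sits on the shoulder with the shaft nose standing out above it. The cap stands in the tray, the bystanders look undisturbed, and the arm is clear.

```bash
python3 -c "from plant import order;print(order.close_job())"
```

```text
the job is handed in; nothing more can be done
None
```

The red cap is in the yellow tray, the brass sleeve is fully home on the shoulder and released, and the job was handed in at about 20 s of the 72 s; the hand-in gave no verdict.

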